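# Load the panel incubator

### The job

Slide the catch clear and pull the incubator's drawer all the way out, then take the test panels off the stand one at a time and lay every one flat, wells up, in a bay of its own. Push the drawer fully home and slide the catch back to lock it, and set the selector as many clicks clockwise past the long off tick as there are panels in the drawer; leave the other things on the bench standing where they are.

Things in the scene. Friction and masses are not known exactly. Their poses are not given: they have to be found in the camera images.
- incubator: White bench incubator, 356 wide x 200 deep x 95 mm high, fixed. Origin at the middle of its front face at table height; x points away from the robot into the machine, y to its left, z up. Its drawer is in the front, the catch and the selector knob are on its top. Its position and yaw differ from start to start.
- catch (a joint): Slide catch at the left end of the drawer, in m: 0 = locked (its tongue hangs 4 mm in front of the left end of the drawer's front and stops the drawer), 0.045 = slid fully left (incubator +y), end stop. The tongue clears the drawer front from about 0.025 on. Stays where it is left; about 2 N of friction. While the drawer is out, the catch must stay left or the tongue stops the drawer from closing.
- catch_grip (a point): Centre of the catch's black grip block, 18 (x) x 16 (y) x 32 mm high, standing on top of the incubator near its front left; its underside is 6 mm above the incubator's top and its top 16 mm above this point. Axes as the incubator's.
- drawer (a joint): Drawer travel in m: 0 = fully home, 0.13 = fully out towards the robot (incubator -x), end stop. About 2.5 N of friction; stays where it is left. With the catch locked it moves at most 4 mm.
- drawer_handle (a point): Middle of the drawer's steel handle: a round bar 12 mm in diameter and 70 mm long lying across (along incubator y), 80 mm above the table on two upright ends, its axis 37 mm in front of the drawer's front panel (8 mm thick, top edge 62 mm above the table, home just in front of the incubator's front face). Moves with the drawer. Axes as the incubator's.
- selector (a joint): Selector knob angle in rad, growing clockwise seen from above, with detents every 0.5236 rad (30 degrees): 0 = pointer at the long off tick, 0.5236 x n = n clicks past it, up to 6 clicks (end stops just beyond 0 and 6). A spring of about 0.07 N m pulls it into the nearest click when let go. Starts on click 0 or 1.
- selector_grip (a point): Centre of the selector's black bar grip, on the knob's axis: bar 42 long x 14 wide x 32 mm high, this point 14 mm below its top and 26 mm above the incubator's top. Its own y axis runs along the bar and points to the white pointer line (at off it points to the incubator's left, +y), z up; turns with the knob. Round skirt below, 48 mm wide, 8 mm high. Ticks (off long, six short) round it.
- stand: Grey flat stand, 110 (x) x 130 (y) x 8 mm high, fixed on the table to the left or right of the drawer; the stack of 3 or 4 panels stands on it 32 mm to the -y side of its middle, and sometimes one more panel 32 mm to the +y side. Origin at the centre of its underside.
- bay1 (a point): Centre of bay 1 of the drawer (1 leftmost seen from the robot, 5 rightmost), on its floor, moving with the drawer. Axes as the incubator: x along the bay away from the robot, y left, z up. Bays are 110 mm long, 41 mm wide, 46 mm apart, and start empty.
- bay2 (a point): Centre of bay 2 of the drawer (1 leftmost seen from the robot, 5 rightmost), on its floor, moving with the drawer. Axes as the incubator: x along the bay away from the robot, y left, z up. Ribs between bays: 5 mm thick, 8 mm high above the bay floor, which is 12 mm above the table.
- bay3 (a point): Centre of bay 3 of the drawer (1 leftmost seen from the robot, 5 rightmost), on its floor, moving with the drawer. Axes as the incubator: x along the bay away from the robot, y left, z up. The drawer's front panel rises 50 mm above the bay floor, its back wall 8 mm. Fully out, the whole bays lie clear in front of the incubator.
- bay4 (a point): Centre of bay 4 of the drawer (1 leftmost seen from the robot, 5 rightmost), on its floor, moving with the drawer. Axes as the incubator: x along the bay away from the robot, y left, z up.
- bay5 (a point): Centre of bay 5 of the drawer (1 leftmost seen from the robot, 5 rightmost), on its floor, moving with the drawer. Axes as the incubator: x along the bay away from the robot, y left, z up.
- panel1: White flat test panel, 56 long (own x) x 36 wide (own y) x 12 mm thick, 35 g nominal, eight small grey wells on its top; origin at the centre of its underside, z up out of the wells. Starts on the stand, long side roughly along the stand's x. Bottom of the stack, always there. Panels lie on one another with nothing between.
- panel2: White flat test panel, 56 long (own x) x 36 wide (own y) x 12 mm thick, 35 g nominal, eight small grey wells on its top; origin at the centre of its underside, z up out of the wells. Starts on the stand, long side roughly along the stand's x. Second of the stack, always there.
- panel3: White flat test panel, 56 long (own x) x 36 wide (own y) x 12 mm thick, 35 g nominal, eight small grey wells on its top; origin at the centre of its underside, z up out of the wells. Starts on the stand, long side roughly along the stand's x. Third of the stack, always there.
- panel4: White flat test panel, 56 long (own x) x 36 wide (own y) x 12 mm thick, 35 g nominal, eight small grey wells on its top; origin at the centre of its underside, z up out of the wells. Starts on the stand, long side roughly along the stand's x. Top of the stack when there, else absent.
- panel5: White flat test panel, 56 long (own x) x 36 wide (own y) x 12 mm thick, 35 g nominal, eight small grey wells on its top; origin at the centre of its underside, z up out of the wells. Starts on the stand, long side roughly along the stand's x. Alone beside the stack when there, else absent.
- carton: Cardboard box, 90 x 120 x 45 mm high, beside the incubator's front on the side without the stack; loose bystander, origin at the centre of its underside.
- reagent: Amber glass bottle, 48 mm diameter, 100 mm tall; loose bystander, origin at the centre of its underside.
- wash_bottle: White plastic bottle, 56 mm diameter, 130 mm tall; loose bystander, origin at the centre of its underside.
- strip_jar: Small white jar with black lid, 40 mm diameter, 85 mm tall; loose bystander, origin at the centre of its underside.
- beaker: Glass beaker, 60 mm rim diameter, 70 mm tall; loose bystander, origin at the centre of its underside.
- timer: Small grey timer, 50 x 60 x 22 mm; loose bystander; may be absent, origin at the centre of its underside.

How it is judged:
By the outcome, as a careful person would: the job done as asked, in the order asked, and still so for the second after the job is handed in, with the robot touching nothing.
Of panel4, panel5, timer only 1 to 3 are there at a start; the rules pass over those that are not, and their reading is None.
At some moment in a run one of panel1, panel2, panel3, panel4, panel5 may be knocked a few centimetres aside while the robot is not near it.
Once in a run the grip may slacken for a moment while it holds something.
It also fails if it takes over 210 s, if anything falls off the work surface, if the arm or the gripper's body presses on something with over 40 N, if the wrist force passes 120 N, or if a joint passes its speed limit or range.

### The arm

A 6-joint arm with a two-finger parallel gripper is mounted at the origin on the work surface. World frame = base frame: x ahead of the robot, y to its left, z up, the work surface at z = 0. Lengths are in mm, angles in rad, forces in N, time in s.
With the tool pointing down it reaches from about 275 to 750 mm from the base axis. Payload 10.2 kg.
Tool frame: the origin (TCP) lies between the finger pads; the fingertips stand 22 mm ahead of it and the grasp point (between the pads) lies 3 mm ahead of it (ctrl.nose_length is the distance from the TCP to the fingertips, in mm); z points along the fingers, y is the line along which they close (so a half turn about z gives the same grasp; the last joint's range is limited). The gripper opens to 85 mm and grips with 20 to 120 N. Pads are 22 mm wide; open, the fingers measure 114 mm over their backs; the gripper's body (76 mm by 85 mm) begins 54 mm behind the grasp point. The pads swing forward as they close: fully open they stand 13 mm farther back than shut.
Start: joints at [-1.424, 0.313, 1.498, -0, 1.331, -0.223], TCP at [189.738, -489.521, 253.294] pointing down, gripper open.
Joint ranges: [-2.94, 2.94], [-0.97, 2.17], [0.19, 2.56], [-1.23, 4.37], [0.02, 3.11], [-2.88, 2.88]. Speed limits (rad/s): [2.39, 2.39, 3.01, 3.14, 3.14, 3.14].

### API

Orientations are given as a unit quaternion [w, x, y, z].
In Python, from rig import sense, imaging, ctrl gives the robot as it stands. The module is installed in compiled form; this text tells all that it offers.
- The arm moves only by the tool apply_moves, never from a script. Its argument "commands" is a list of rows, each a list of 5 numbers: the gripper command: -1 is fully open, 1 is shut, values between are in proportion, then the shift along the tool's x, y, z in mm, then the turn about the tool's z in degrees. A call has 1 to 20 rows; each row shifts and turns the commanded pose from where the row before left it, along the tool's axes as they then stand; what a row does not reach is not made up. A row lasts 1/8 s, in which the tool goes at most 62.5 mm and 10.7 degrees, less where a joint would pass 70% of its speed; a pose out of reach is approached as far as the arm can. A call is refused whole if a number of a shift passes 62.5 or a number of a turn 10.7, either way. A call with a gripper value outside its range is refused whole. The fingers move at their own pace and stop on an object; "newtons" is the grip in N (left out, the last holds). Time passes only in rows, so rows that do not move let the fingers close. It gives the time, the measured TCP pose, the force, the opening and the grip force at its end, in the units of the state.
- sense(): the state, without advancing time (a new reading comes with each control period).
- imaging.capture(name): name is "scene" or "top" or "wrist"; returns the picture (384x512x3 uint8, blue, green, red); there is no depth.
- imaging.calibration(name): a dict with "camera_matrix" (3x3 intrinsics, pixels), "world_to_cam" (4x4, takes a point from world to camera coordinates). Camera axes: x right, y up, looking along -z (the intrinsics and any distortion apply to the point x, -y, -z); pixel columns grow to the right and rows downward; lengths in mm; the calibration is good to about 2 mm. A picture is of the moment at which its call begins: read the wrist's pose just before it. calibration takes no time and is no camera call; for the wrist camera it gives the pose at the moment of the call.
- ctrl.finish_job(): hands the job in; it is judged then, once.
The state is a dict: "time_s": time; "joints": joint angles; "dq": joint speeds; "tau": joint torques, N m; "eef_pos": TCP position; "ee_rot": TCP orientation; "force": force on the tool from outside, world axes, zero at the start; "wrist_torque": the same for the moment, N m; "grip_width": opening from 0.0 (shut) to 1.0 (fully open); "grip_force": force on a finger pad.
Only numpy, scipy, OpenCV 4.12 (cv2) and the standard library are available. Lean on these libraries where they do the work, as an engineer would, in place of code of your own. Each camera call takes 0.05 s, during which the arm holds its last target. There are 200 camera calls.

## Working session

There is one attempt and no reset: what is moved stays moved. The work goes in short steps, Python scripts to look and compute and a tool call to move; the robot and the scene stay as the last step left them, time stands still between calls to the robot, and variables do not carry over. Pictures are saved under pics/ and viewed, at most 14 in all, crops included, and the job is handed in when it is done.

Besides the shell and the picture viewer there is one more tool, called after "Emit:" in YAML: its name, and indented under it one key for each argument. apply_moves: Moves the arm, as the interface text tells. Its arguments: {"type":"object","properties":{"commands":{"type":"array","items":{"type":"array","items":{"type":"number"}}},"newtons":{"type":"number"}},"required":["commands"]}

```bash
ls; mkdir -p pics; python3 - <<'E'
from rig import sense, imaging, ctrl
import cv2,numpy as np
s=sense(); print({k:np.round(v,3) for k,v in s.items()}, ctrl.nose_length)
for n in("scene","top"):
    c=imaging.calibration(n); print(n,np.round(c["camera_matrix"],1).tolist(),np.round(c["world_to_cam"],3).tolist(),[k for k in c])
    cv2.imwrite(f"pics/{n}0.png",imaging.capture(n))
a=cv2.imread("pics/top0.png")
cv2.imwrite("pics/top0b.png",cv2.resize(a,(800,600),interpolation=cv2.INTER_CUBIC))
E
```

```text
pics
{'time_s': np.float64(0.0), 'joints': array([-1.424,  0.313,  1.498,  0.   ,  1.331, -0.223]), 'dq': array([ 0.001, -0.001, -0.001,  0.   , -0.   ,  0.   ]), 'tau': array([ 1.0000e-03, -4.1226e+01, -2.5975e+01, -0.0000e+00,  4.0000e-03,
        0.0000e+00]), 'eef_pos': array([ 189.696, -489.28 ,  252.743]), 'ee_rot': array([-0.001,  0.983,  0.184,  0.   ]), 'force': array([-0.677, -0.557,  0.159]), 'wrist_torque': array([-0.014,  0.071,  0.012]), 'grip_force': np.float64(0.0), 'grip_width': np.float64(0.993)} 22.0
scene [[349.1, 0.0, 250.6], [0.0, 349.1, 192.3], [0.0, 0.0, 1.0]] [[0.734, 0.68, 0.001, -380.695], [-0.438, 0.471, 0.766, 155.892], [0.52, -0.562, 0.643, -1507.754], [0.0, 0.0, 0.0, 1.0]] ['camera_matrix', 'world_to_cam']
top [[386.7, 0.0, 256.2], [0.0, 386.7, 192.1], [0.0, 0.0, 1.0]] [[0.023, -1.0, -0.003, -15.634], [0.99, 0.022, 0.14, -526.26], [-0.14, -0.006, 0.99, -1217.917], [0.0, 0.0, 0.0, 1.0]] ['camera_matrix', 'world_to_cam']
```

View pics/top0b.png

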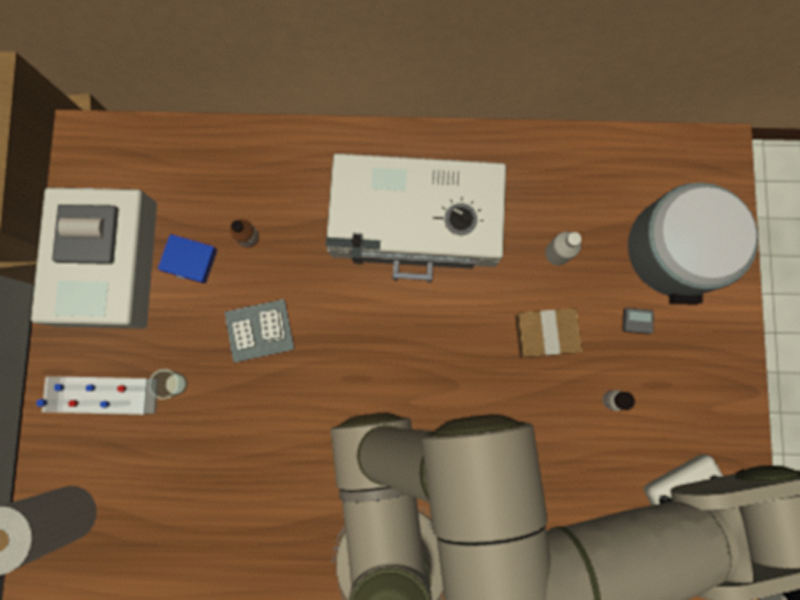

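View pics/scene0.png

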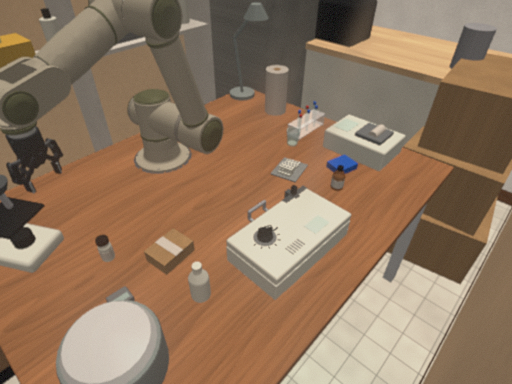

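The top view shows the incubator with its top's corners at about (335,155), (505,163), (500,258) and (328,250) in the enlarged image. The catch is at about (358,245), the knob at (461,218) and the handle at (413,276). The stand is at (259,330) with a stack at (271,325) and a single panel at (243,335), so panel5 is there. The scene view agrees with this.

```bash
cat > h.py <<'E'
from rig import sense, imaging, ctrl
import cv2,numpy as np
from scipy.spatial.transform import Rotation as R
def ray(cal,uv):
    K=cal["camera_matrix"];T=np.array(cal["world_to_cam"])
    d=np.linalg.inv(K)@[uv[0],uv[1],1]; d=d*[1,-1,-1]
    Rm=T[:3,:3]; return -Rm.T@T[:3,3], Rm.T@d
def onplane(cal,uv,z):
    o,d=ray(cal,uv); return (o+d*(z-o[2])/d[2])[:2]
def proj(cal,p):
    T=np.array(cal["world_to_cam"]);c=T[:3,:3]@p+T[:3,3]
    q=np.array(cal["camera_matrix"])@(c*[1,-1,-1]);return q[:2]/q[2]
def yaw():  # heading of tool x axis in world, deg
    w=sense()["ee_rot"]; r=R.from_quat([w[1],w[2],w[3],w[0]]).as_matrix(); return np.degrees(np.arctan2(r[1,0],r[0,0]))
def delta(p):  # world target xyz -> shift in tool axes
    s=sense();w=s["ee_rot"];r=R.from_quat([w[1],w[2],w[3],w[0]]); return r.inv().apply(np.array(p)-s["eef_pos"])
def shot(n,f=None):
    c=imaging.calibration(n);i=imaging.capture(n)
    if f: cv2.imwrite("pics/"+f,i)
    return c,i
E
python3 - <<'E'
from h import *
c=imaging.calibration("top");a=cv2.imread("pics/top0.png")
hsv=cv2.cvtColor(a,cv2.COLOR_BGR2HSV)
m=((hsv[...,1]<45)&(hsv[...,2]>195)).astype(np.uint8)
m[:, :200]=0;m[:,335:]=0;m[:85]=0;m[180:]=0
m=cv2.morphologyEx(m,cv2.MORPH_CLOSE,np.ones((9,9)))
cs=max(cv2.findContours(m,0,2)[0],key=cv2.contourArea)
b=cv2.boxPoints(cv2.minAreaRect(cs)); print("box",b)
for p in b: print(onplane(c,p,95))
f=1.5625
for n,p,z in [("grip",(358,243),133),("knob",(461,217),135),("handle",(413,277),86),("stack",(271,325),50),("p5",(243,335),20),("stand",(259,330),8),("carton",(549,332),45),("reag",(250,240),0),("wash",(560,255),0),("jar",(615,402),0),("beaker",(170,384),70)]:
    print(n,np.round(onplane(c,np.array(p)/f,z)))
print("yaw",yaw())
cw=imaging.calibration("wrist");print(cw); s=sense(); 
T=np.array(cw["world_to_cam"]);w=s["ee_rot"];r=R.from_quat([w[1],w[2],w[3],w[0]])
print("cam in tool",r.inv().apply(-T[:3,:3].T@T[:3,3]-s["eef_pos"]), "look",r.inv().apply(-T[2,:3]))
E
```

```text
box [[210.01724 156.70691]
 [213.39658  99.25864]
 [322.3138  105.66553]
 [318.93448 163.1138 ]]
[627.14915457 143.22402293]
[815.64429057 139.86815499]
[ 801.86913331 -208.87479396]
[ 614.25957067 -198.11761853]
grip [623.  80.]
knob [ 679. -119.]
handle [567. -28.]
stack [467. 259.]
p5 [448. 323.]
stand [460. 293.]
carton [ 466. -310.]
reag [656. 326.]
wash [ 638. -346.]
jar [ 327. -457.]
beaker [344. 449.]
yaw 21.186900146401605
{'camera_matrix': array([[285.096147  ,   0.        , 252.14852326],
       [  0.        , 285.096147  , 188.12776762],
       [  0.        ,   0.        ,   1.        ]]), 'world_to_cam': array([[ 3.60186188e-01, -9.32879986e-01, -9.17378450e-04,
        -5.24994830e+02],
       [ 8.89705256e-01,  3.43811740e-01, -3.00363188e-01,
         3.74929184e+01],
       [ 2.80518212e-01,  1.07370475e-01,  9.53824467e-01,
        -3.80238953e+02],
       [ 0.00000000e+00,  0.00000000e+00,  0.00000000e+00,
         1.00000000e+00]])}
cam in tool [  77.76661005    0.5103678  -120.65973051] look [-3.00587490e-01 -1.58500287e-04  9.53754232e-01]
```

Emit:
apply_moves:
  commands:
    - [-1,0,0,-15,10]
    - [-1,0,0,-15,10]
    - [-1,0,0,-15,3.4]
    - [-1,34.6,-45.8,0,0]
    - [-1,34.6,-45.8,0,0]
    - [-1,34.6,-45.8,0,0]
    - [-1,34.6,-45.8,0,0]
    - [-1,34.6,-45.8,0,0]
    - [-1,34.6,-45.8,0,0]
    - [-1,34.6,-45.8,0,0]
    - [-1,34.6,-45.8,0,0]
    - [-1,34.6,-45.8,0,0]
    - [-1,34.6,-45.8,0,0]
    - [-1,34.6,-45.8,0,0]
    - [-1,0,0,0,0]
    - [-1,0,0,0,0]

```text
time_s: 2.1
eef_pos: [589.2, -1.1, 297.9]
ee_rot: [0.0, 1.0, -0.019, -0.001]
force: [-0.2, -0.3, -0.7]
grip_width: 0.996
grip_force: 0.0
```

```bash
python3 - <<'E'
from h import *
c,a=shot("wrist","w1.png"); np.savez("pics/w1",**c); s=sense();print(s["eef_pos"],yaw())
cv2.imwrite("pics/w1b.png",cv2.resize(a,(800,600),interpolation=cv2.INTER_CUBIC))
E
```

```text
[589.07739317  -1.55215522 298.18783164] -2.2633095300688737
```

View pics/w1b.png

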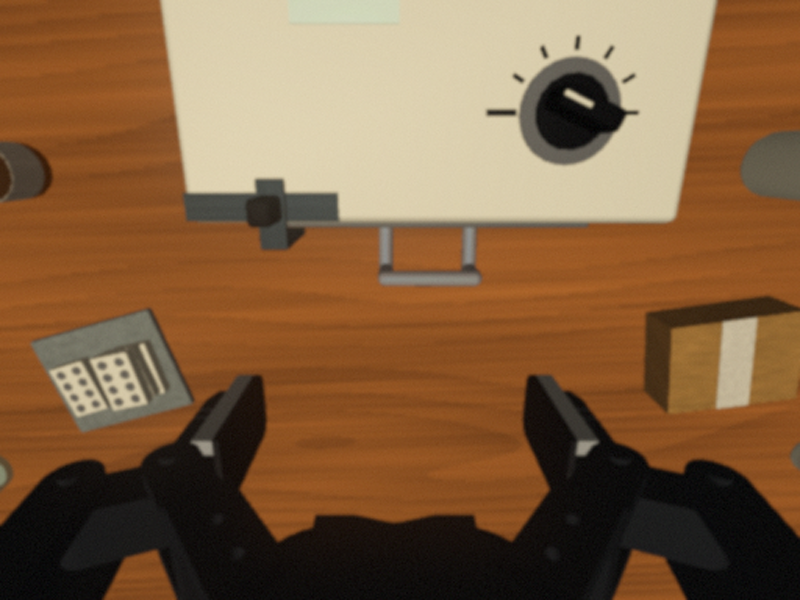

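The wrist view shows the catch grip at (263,210), enlarged, and the handle bar's middle at (430,278). The front top edge runs from about (187,220) to (677,220), and the knob is at (572,112). The pointer aims up and left, which is click 1. The stack is at (122,380) and the single panel at (76,390).

```bash
python3 - <<'E'
from h import *
c=dict(np.load("pics/w1.npz"));f=1.5625
for n,p,z in [("gripTop",(262,210),133),("FL",(187,221),95),("FR",(677,221),95),("handle",(430,277),86),("hL",(381,277),84),("hR",(480,277),84),("skirt",(572,112),103),("tick0",(487,112),95),("tick6",(638,112),95),("tick3",(578,42),95),("pointer",(578,98),135),("barR",(612,120),135)]:
    print(n,np.round(onplane(c,np.array(p)/f,z),1))
E
```

```text
gripTop [636.1  80.8]
FL [626.3 147.4]
FR [ 612.1 -207.1]
handle [574.7 -28.4]
hL [575.7   9.5]
hR [572.6 -67.5]
skirt [ 688.2 -122.3]
tick0 [691. -68.]
tick6 [ 687.  -169.7]
tick3 [ 730.8 -125.7]
pointer [ 693.6 -113.2]
barR [ 680.7 -134.4]
```

Emit:
apply_moves:
  commands:
    - [-1,21.4,-42.1,0,0]
    - [-1,21.3,-42.1,40,0]
    - [-1,0,0,50,0]
    - [-1,0,0,40,0]
    - [-1,0,0,40,0]
    - [0.3,0,0,0,0]
    - [1,0,0,0,0]
    - [1,0,0,0,0]
    - [1,0,0,0,0]
    - [1,0,0,0,0]
    - [1,0,0,0,0]
    - [1,0,-12,0,0]
    - [1,0,-12,0,0]
    - [1,0,-12,0,0]
    - [1,0,-9,0,0]
    - [1,0,0,0,0]
  newtons: 30

```text
time_s: 4.15
eef_pos: [637.8, 127.4, 130.3]
ee_rot: [-0.0, 1.0, -0.019, 0.002]
force: [-1.1, 3.3, 6.1]
grip_width: 0.179
grip_force: 34.6
```

Emit:
apply_moves:
  commands:
    - [0.3,0,0,0,0]
    - [0.2,0,0,0,0]
    - [0.2,0,0,-30,0]
    - [0.2,0,0,-50,0]
    - [0.2,-19,52.8,0,0]
    - [0.2,-19,52.8,0,0]
    - [0.2,-19,52.8,0,0]
    - [0.2,0,0,0,-10]
    - [0.2,0,0,0,-10]
    - [0.2,0,0,0,-10]
    - [0.2,0,0,0,-10]
    - [0.2,0,0,0,-10]
    - [0.2,0,0,0,-10]
    - [0.2,0,0,0,-10]
    - [0.2,0,0,0,-10]
    - [0.2,0,0,0,-10]
    - [0.2,0,0,0,0]

```text
time_s: 6.28
eef_pos: [574.0, -29.5, 208.3]
ee_rot: [-0.0, 0.721, 0.693, -0.0]
force: [-0.1, -0.2, 0.4]
grip_width: 0.399
grip_force: 0.0
```

```bash
python3 - <<'E'
from h import *
c,a=shot("wrist","w2.png"); np.savez("pics/w2",**c); s=sense();print(s["eef_pos"],yaw(),s["grip_width"],s["joints"])
print(proj(c,[574.6,-28.5,86]),proj(c,[573,-67,84]),proj(c,[576,9,84]),proj(c,[637,126,133]), delta([574.6,-28.5,88]))
E
```

```text
[574.03495144 -29.51075579 208.26378779] 87.5713591816031 0.4007838798304973 [-2.55103936e-01  4.58215159e-01  1.40887269e+00 -1.28870185e-06
  1.27465223e+00 -2.12715783e-01]
[251.75653514 187.1602929 ] [251.7797952  225.64800243] [251.54890449 144.80317496] [349.75171898 -51.24043059] [  1.03019392   0.53907079 120.2637421 ]
```

View pics/w2.png

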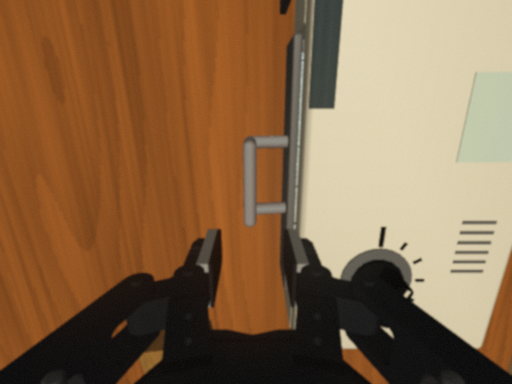

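The handle bar is centred at (250,183), matching the projected (252,187), so I can descend straight onto it, grip and pull.

Emit:
apply_moves:
  commands:
    - [0.2,0,0,45,0]
    - [0.2,0,0,45,0]
    - [0.2,0,0,30,0]
    - [0.2,0,0,0,0]
    - [1,0,0,0,0]
    - [1,0,0,0,0]
    - [1,0,0,0,0]
    - [1,0,0,0,0]
    - [1,0,-12,0,0]
    - [1,0,-20,0,0]
    - [1,0,-20,0,0]
    - [1,0,-20,0,0]
    - [1,0,-20,0,0]
    - [1,0,-20,0,0]
    - [1,0,-12,0,0]
    - [1,0,-6,0,0]
    - [1,0,-2,0,0]
    - [1,0,0,0,0]
  newtons: 40

```text
time_s: 8.57
eef_pos: [443.2, -24.4, 89.6]
ee_rot: [0.001, 0.721, 0.693, 0.001]
force: [0.3, 3.0, 9.5]
grip_width: 0.126
grip_force: 28.5
```

Emit:
apply_moves:
  commands:
    - [0.2,0,0,0,0]
    - [0.2,0,0,0,0]
    - [0.2,0,0,-50,0]
    - [0.2,0,0,-60,0]
    - [-1,60,1,-50,0]
    - [-1,60,1,0,0]
    - [-1,60,1,0,0]
    - [-1,60,1,0,0]
    - [-1,59,0,0,0]
    - [-1,0,0,0,0]
    - [-1,0,0,0,0]

```text
time_s: 9.95
eef_pos: [457.0, 261.9, 238.0]
ee_rot: [0.0, 0.721, 0.693, -0.0]
force: [-0.1, -0.3, -0.2]
grip_width: 0.996
grip_force: 0.0
```

```bash
python3 - <<'E'
from h import *
c,a=shot("wrist","w3.png"); np.savez("pics/w3",**c); s=sense();print(s["eef_pos"],yaw())
cv2.imwrite("pics/w3b.png",cv2.resize(a,(800,600),interpolation=cv2.INTER_CUBIC))
E
```

```text
[457.13209622 261.42366087 238.16034689] 87.73262527533564
```

View pics/w3b.png

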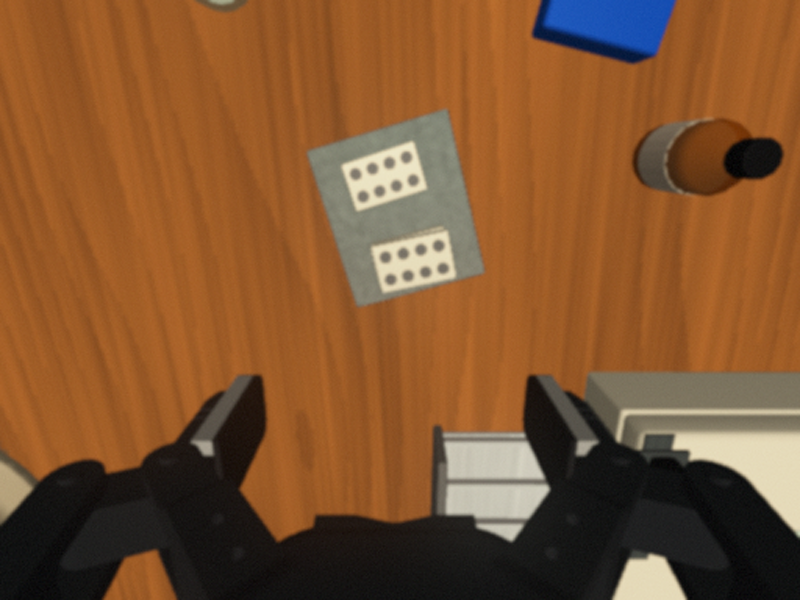

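The stack's top panel is at about (413,261) and the single panel at (384,176), both enlarged and lying slightly turned on the stand. The drawer is open at the lower right.

```bash
cat >> h.py <<'E'
def panels(c,a,zs,roi=None,sel=lambda x,y:True):
    """white panel-like blobs: (px centre, box sides px, angle)"""
    hsv=cv2.cvtColor(a,cv2.COLOR_BGR2HSV)
    m=((hsv[...,1]<70)&(hsv[...,2]>165)).astype(np.uint8)
    if roi: k=np.zeros_like(m);x0,y0,x1,y1=roi;k[y0:y1,x0:x1]=1;m*=k
    m=cv2.morphologyEx(m,cv2.MORPH_CLOSE,np.ones((5,5)))
    out=[]
    for q in cv2.findContours(m,0,2)[0]:
        if cv2.contourArea(q)<300: continue
        b=cv2.boxPoints(cv2.minAreaRect(q))
        print("px",np.round(b.mean(0),1),"area",cv2.contourArea(q))
        for z in zs:
            w=np.array([onplane(c,p,z) for p in b]);e1=w[1]-w[0];e2=w[2]-w[1]
            if np.linalg.norm(e1)<np.linalg.norm(e2): e1,e2=e2,e1
            an=np.degrees(np.arctan2(e1[1],e1[0])); an=(an+90)%180-90
            print("  z",z,"ctr",np.round(w.mean(0),1),"L %.1f W %.1f ang %.1f"%(np.linalg.norm(e1),np.linalg.norm(e2),an))
E
python3 - <<'E'
from h import *
c=dict(np.load("pics/w3.npz"));a=cv2.imread("pics/w3.png")
panels(c,a,[20,44,56],(190,70,315,200))
c=imaging.calibration("top");a=cv2.imread("pics/top0.png")
panels(c,a,[20,44,56],(140,190,190,232))
E
```

```text
px [264.9 166.4] area 1533.0
  z 20 ctr [473.1 258.3] L 60.2 W 42.4 ang 11.9
  z 44 ctr [472.2 264. ] L 55.9 W 39.4 ang 11.9
  z 56 ctr [471.8 266.8] L 53.8 W 37.9 ang 11.9
px [245.8 112.5] area 1531.0
  z 20 ctr [452.9 322.6] L 55.8 W 36.0 ang 15.3
  z 44 ctr [453.5 323.8] L 51.8 W 33.5 ang 15.3
  z 56 ctr [453.7 324.3] L 49.8 W 32.2 ang 15.3
```

Emit:
apply_moves:
  commands:
    - [-1,61,-6.5,0,0]
    - [-1,0,0,30,-8.8]
    - [-1,0,0,40,-8.8]
    - [-1,0,0,40,0]
    - [-1,0,0,8,0]
    - [-1,0,0,0,0]

```text
time_s: 10.75
eef_pos: [453.6, 323.0, 121.2]
ee_rot: [0.0, 0.607, 0.795, 0.0]
force: [-0.3, 1.0, 0.7]
grip_width: 0.999
grip_force: 0.0
```

```bash
python3 - <<'E'
from h import *
c,a=shot("wrist","w4.png"); np.savez("pics/w4",**c); s=sense();print(s["eef_pos"],yaw())
panels(c,a,[20,44,56])
cv2.imwrite("pics/w4b.png",cv2.resize(a,(800,600),interpolation=cv2.INTER_CUBIC))
E
```

```text
[453.83754323 323.32758505 121.87974563] 105.33175743737912
px [252.2 274.9] area 2498.0
  z 20 ctr [474.7 249.6] L 63.2 W 47.9 ang 6.0
  z 44 ctr [470.3 265.5] L 56.4 W 42.7 ang 6.0
  z 56 ctr [468.1 273.5] L 53.0 W 40.1 ang 6.0
px [249.5 195.5] area 2687.5
  z 20 ctr [452.4 322.4] L 55.5 W 35.7 ang 15.2
  z 44 ctr [450.4 330.5] L 49.5 W 31.9 ang 15.2
  z 56 ctr [449.4 334.5] L 46.5 W 29.9 ang 15.2
```

View pics/w4b.png

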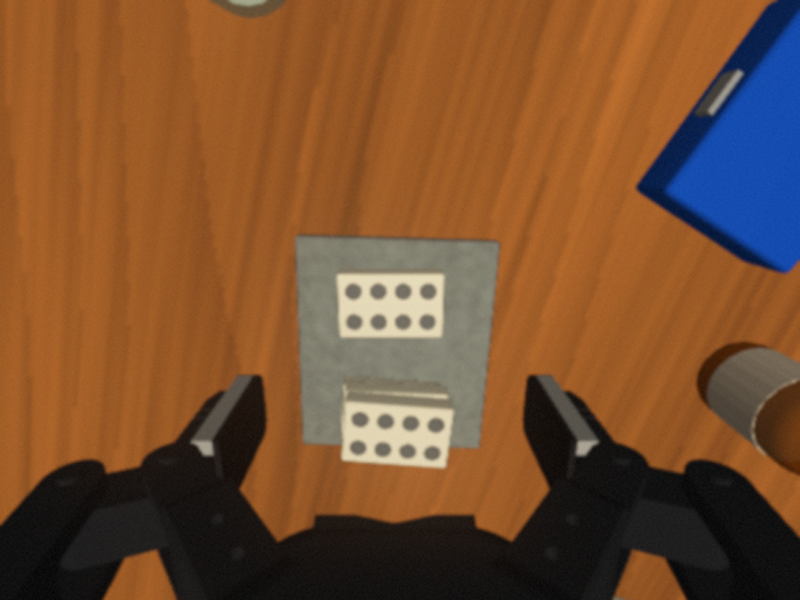

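The single panel sits midway between the fingers at (391,305). The stack's top face is at (397,434), with two seams visible behind it, which suggests three panels. I'll triangulate its height from the two views.

```bash
python3 - <<'E'
from h import *
c3=dict(np.load("pics/w3.npz"));c4=dict(np.load("pics/w4.npz"));f=1.5625
for z in (32,44,56): print(z,onplane(c3,np.array((414.5,262))/f,z),onplane(c4,np.array((397,434))/f,z))
for c,q in((c4,[(345,402),(453,408),(447,467),(342,460)]),(c3,[(372,248),(448,230),(456,277),(382,293)])):
    w=[onplane(c,np.array(p)/f,44) for p in q];print(np.round(w,1).tolist())
    for i,j in((0,1),(3,2)): d=w[j]-w[i];print(np.linalg.norm(d),np.degrees(np.arctan2(d[1],d[0])))
print(delta([452.5,322.4,31]))
E
```

```text
32 [473.20212309 259.97069012] [474.49204533 255.82034869]
44 [472.74415007 262.86787295] [472.16768497 263.90066276]
56 [472.28617705 265.76505579] [469.8433246  271.98097683]
[[441.9, 275.2], [495.5, 286.1], [503.2, 251.1], [448.4, 240.9]]
54.7622097189438 11.545208773058754
55.811125114789654 10.598165599355445
[[442.5, 274.4], [497.1, 285.2], [502.8, 250.4], [448.1, 240.3]]
55.580534107818224 11.193354279034654
55.64312480851694 10.457489325832844
[-0.56919231 -1.74122792 90.87585898]
```

Height 44 mm fits best, so the stack is 3 panels plus the single one, 4 in all. I'll grasp the single panel first.

Emit:
apply_moves:
  commands:
    - [-1,-0.5,-1.5,40,0]
    - [-1,0,0,35,0]
    - [-1,0,0,16,0]
    - [-1,0,0,0,0]
    - [0,0,0,0,0]
    - [0.6,0,0,0,0]
    - [1,0,0,0,0]
    - [1,0,0,0,0]
    - [1,0,0,0,0]
  newtons: 30

```text
time_s: 11.92
eef_pos: [452.3, 323.0, 30.9]
ee_rot: [0.001, 0.606, 0.795, 0.001]
force: [-0.5, -0.6, 4.6]
grip_width: 0.643
grip_force: 31.4
```

```bash
python3 - <<'E'
from h import *
s=sense();print(s["eef_pos"],yaw(),s["grip_width"],s["grip_force"],s["force"])
c,a=shot("wrist");cv2.imwrite("pics/w5.png",a[150:384,100:412])
E
```

```text
[452.33349686 322.98056736  30.89095934] 105.39249894338961 0.6431380523769764 31.44610583782196 [-0.45487748 -0.60819439  4.63148182]
```

View pics/w5.png

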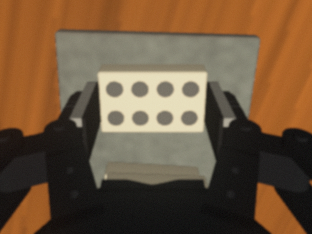

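Emit:
apply_moves:
  commands:
    - [1,0,0,-10,0]
    - [1,0,0,-30,0]
    - [1,0,0,-40,0]
    - [1,0,0,-30,9]
    - [1,0,0,0,8.7]
    - [1,-50.8,21.2,0,0]
    - [1,-50.8,21.2,0,0]
    - [1,-50.8,21.2,0,0]
    - [1,-50.8,21.2,0,0]
    - [1,-50.8,21.2,0,0]
    - [1,0,0,0,0]
    - [1,0,0,0,0]

```text
time_s: 13.48
eef_pos: [547.1, 65.0, 139.8]
ee_rot: [0.0, 0.721, 0.693, 0.0]
force: [-0.4, -0.1, -0.6]
grip_width: 0.644
grip_force: 32.3
```

```bash
python3 - <<'E'
from h import *
c,a=shot("wrist","w6.png"); np.savez("pics/w6",**c); s=sense();print(s["eef_pos"],yaw(),s["grip_width"],s["grip_force"])
cv2.imwrite("pics/w6b.png",cv2.resize(a,(800,600),interpolation=cv2.INTER_CUBIC))
E
```

```text
[546.93851256  65.49241493 139.71450167] 87.74343193247483 0.6401468117266025 32.255035042762756
```

View pics/w6b.png

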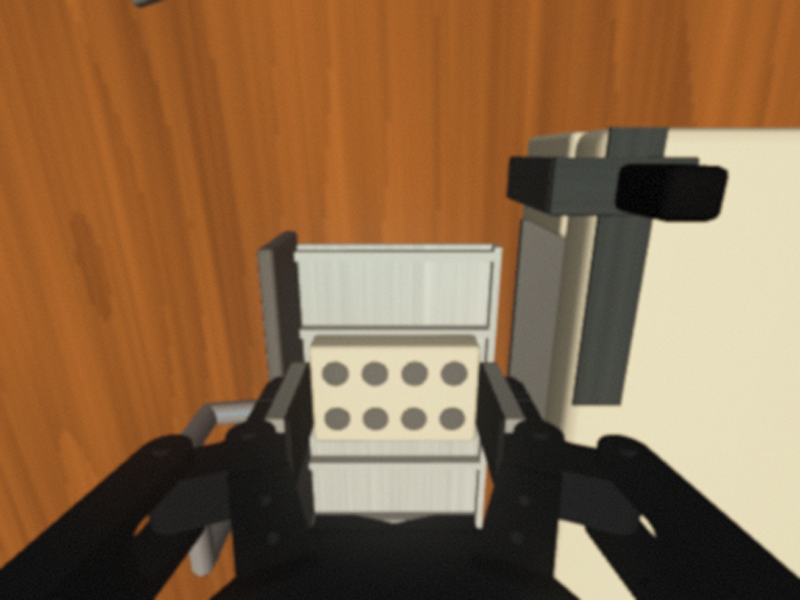

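The panel is held level. Bay 1 spans about rows 250–327 and columns 298–490, enlarged, with the rib to bay 2 at rows 327–335 and the bay 2/3 rib at row 460.

```bash
python3 - <<'E'
from h import *
c=dict(np.load("pics/w6.npz"));f=1.5625
P=lambda n,p,z:print(n,np.round(onplane(c,np.array(p)/f,z),1))
P("outer wall top",(395,247),20);P("rib12 top",(390,329),20);P("rib23",(395,458),20);P("rib34",(395,514),20)
P("left@b1 floor",(303,290),12);P("right rim outer",(500,290),20);P("right inner",(490,290),20)
o=np.array([619.2,-30]);t=np.radians(-2.3);ex=np.array([np.cos(t),np.sin(t)]);ey=np.array([-ex[1],ex[0]])
for i in range(5):print(i+1,np.round(o-75*ex+(92-46*i)*ey,1))
P("panel ctr",(394,388),128)
E
```

```text
outer wall top [549.7  92.8]
rib12 top [544.8  44.7]
rib23 [544.1 -44.3]
rib34 [542.2 -88.8]
left@b1 floor [495.  68.]
right rim outer [607.9  65.7]
right inner [602.3  65.9]
1 [548.   64.9]
2 [546.1  19. ]
3 [544.3 -27. ]
4 [542.4 -73. ]
5 [ 540.6 -118.9]
panel ctr [547.9  67. ]
```

```bash
python3 - <<'E'
from h import *
for n,(x0,x1),rows in (("w6",(210,295),[(152,222),(280,334)]),("w3",(295,335),[(270,345)])):
    g=cv2.cvtColor(cv2.imread(f"pics/{n}.png"),cv2.COLOR_BGR2GRAY).astype(float)
    for a,b in rows: print(n,a,g[a:b,x0:x1].mean(1).round().astype(int).tolist())
E
```

```text
w6 152 [117, 117, 117, 127, 156, 187, 196, 175, 146, 163, 194, 205, 206, 205, 206, 205, 206, 206, 206, 206, 206, 206, 206, 206, 206, 206, 206, 206, 206, 206, 206, 206, 206, 206, 206, 205, 205, 205, 205, 205, 205, 205, 205, 205, 205, 204, 205, 205, 205, 204, 204, 204, 204, 204, 200, 184, 151, 125, 134, 168, 190, 183, 154, 129, 122, 123, 125, 127, 137, 163]
w6 280 [214, 203, 195, 197, 199, 200, 200, 200, 200, 198, 187, 160, 127, 113, 112, 128, 162, 191, 200, 201, 200, 200, 200, 200, 200, 200, 201, 200, 200, 200, 200, 200, 200, 200, 200, 200, 200, 200, 200, 200, 200, 200, 200, 200, 200, 198, 186, 157, 119, 92, 74, 63, 58, 52]
w3 270 [114, 114, 114, 114, 114, 114, 121, 144, 163, 152, 123, 116, 146, 179, 195, 198, 198, 198, 198, 198, 198, 198, 198, 198, 198, 198, 198, 198, 198, 198, 198, 198, 198, 198, 196, 184, 156, 122, 113, 137, 171, 192, 198, 198, 198, 197, 198, 197, 197, 197, 197, 197, 196, 197, 196, 196, 196, 195, 191, 180, 160, 132, 103, 90, 99, 125, 147, 149, 139, 123, 107, 92, 80, 68, 57]
```

```bash
python3 - <<'E'
from h import *
c=dict(np.load("pics/w6.npz"))
for r in (155.5,159.5,212.4,210.4,214.3): print(r,onplane(c,(252,r),20))
print(207.5,onplane(c,(252,207.5),12))
c=dict(np.load("pics/w3.npz"))
for r in (278,280.5,306,309): print(r,onplane(c,(315,r),20))
o=proj(c,[548,65,12]);print(o)
c=dict(np.load("pics/w6.npz"))
a=cv2.imread("pics/w6.png")
panels(c,a,[128,132],(195,212,312,285))
E
```

```text
155.5 [549.12971984  95.06617445]
159.5 [548.98407511  91.59840667]
212.4 [546.93313201  42.76591948]
210.4 [547.01515613  44.71889507]
214.3 [546.85486231  40.90233594]
207.5 [547.00889215  44.39939537]
278 [538.37661946  97.7160373 ]
280.5 [538.48476498  93.66254496]
306 [539.62736084  50.83595845]
309 [539.76670366  45.61313415]
[319.89887684 293.84192171]
px [253. 248.] area 7688.5
  z 128 ctr [548.4  66.3] L 58.1 W 42.4 ang -2.4
  z 132 ctr [548.4  68.6] L 56.3 W 41.1 ang -2.4
```

Emit:
apply_moves:
  commands:
    - [1,1,0,35,0]
    - [1,0,0,35,0]
    - [1,0,0,20,0]
    - [1,0,0,8,0]
    - [1,0,0,4,0]
    - [1,0,0,2,0]
    - [1,0,0,0,0]

```text
time_s: 14.4
eef_pos: [547.5, 65.7, 35.8]
ee_rot: [0.0, 0.721, 0.693, 0.0]
force: [0.0, -0.9, -0.4]
grip_width: 0.646
grip_force: 32.3
```

Emit:
apply_moves:
  commands:
    - [1,0,0,1,0]
    - [-0.5,0,0,0,0]
    - [-0.5,0,0,0,0]
    - [-0.5,0,0,0,0]
    - [-0.5,0,0,-20,0]
    - [-0.5,0,0,-40,0]
    - [-0.5,0,0,-50,0]
    - [-0.5,0,0,0,0]

```text
time_s: 15.4
eef_pos: [548.5, 65.5, 147.5]
ee_rot: [0.002, 0.721, 0.693, 0.002]
force: [-0.5, -0.1, -0.8]
grip_width: 0.748
grip_force: 0.0
```

```bash
python3 - <<'E'
from h import *
c,a=shot("wrist","w7.png"); np.savez("pics/w7",**c); s=sense();print(s["eef_pos"],yaw(),s["force"])
panels(c,a,[24],(190,150,330,240))
cv2.imwrite("pics/w7b.png",cv2.resize(a,(800,600),interpolation=cv2.INTER_CUBIC))
E
```

```text
[547.48122898  65.59310585 145.25219393] 87.69086265800665 [ 0.35130919 -0.1379818  -0.62093854]
px [252.5 197. ] area 10025.5
  z 24 ctr [550.1  54.8] L 108.3 W 80.9 ang -2.5
```

View pics/w7b.png

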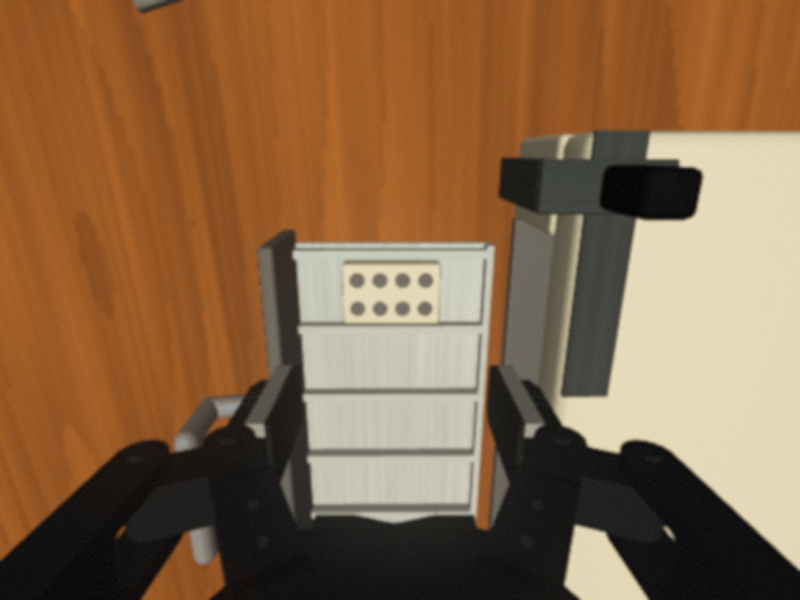

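Panel5 lies flat in bay 1 at about (391,293), enlarged, close to the bay 1/2 rib at row 326. The ribs at rows 326, 391, 453 and 508 are all visible now, so I can measure all the bays.

```bash
python3 - <<'E'
from h import *
c=dict(np.load("pics/w7.npz"))
g=cv2.cvtColor(cv2.imread("pics/w7.png"),cv2.COLOR_BGR2GRAY).astype(float)
print("ribs col198-215",g[150:340,200:214].mean(1).round().astype(int).tolist())
print("panel col 230-270",g[150:220,230:270].mean(1).round().astype(int).tolist())
for r in range(155,335,5): print(r,onplane(c,(252,r),20)[1].round(1),end=" ")
E
```

```text
ribs col198-215 [112, 111, 110, 111, 121, 149, 180, 189, 168, 143, 161, 190, 199, 200, 200, 199, 199, 198, 199, 198, 198, 198, 197, 198, 197, 197, 198, 197, 198, 197, 198, 197, 197, 197, 197, 197, 197, 197, 197, 197, 196, 197, 196, 197, 197, 197, 197, 197, 197, 197, 197, 197, 197, 197, 191, 171, 137, 122, 145, 178, 194, 197, 197, 197, 196, 196, 196, 196, 196, 196, 196, 196, 196, 196, 196, 196, 196, 196, 196, 196, 196, 197, 197, 196, 196, 196, 196, 197, 196, 196, 197, 196, 196, 197, 197, 197, 196, 190, 166, 128, 108, 120, 155, 185, 195, 196, 195, 196, 196, 197, 196, 196, 196, 197, 196, 197, 196, 197, 196, 196, 196, 196, 196, 196, 196, 196, 197, 196, 196, 196, 196, 196, 196, 196, 196, 193, 179, 149, 118, 107, 112, 135, 168, 189, 195, 195, 195, 194, 194, 194, 194, 194, 194, 194, 193, 193, 193, 193, 193, 193, 193, 193, 192, 191, 191, 190, 190, 190, 189, 189, 189, 182, 158, 122, 102, 101, 108, 126, 137, 121, 81, 48, 38, 33, 31, 31, 31, 29, 28, 27]
panel col 230-270 [113, 113, 113, 114, 123, 151, 181, 190, 170, 147, 164, 191, 200, 200, 198, 187, 161, 135, 144, 179, 207, 217, 218, 216, 208, 192, 174, 161, 155, 152, 154, 160, 171, 188, 205, 215, 217, 216, 216, 216, 216, 215, 208, 193, 174, 161, 154, 151, 153, 159, 170, 188, 204, 213, 214, 205, 178, 143, 149, 178, 195, 198, 198, 198, 198, 198, 198, 198, 198, 198]
155 94.5 160 90.0 165 85.5 170 80.9 175 76.3 180 71.6 185 66.9 190 62.1 195 57.3 200 52.4 205 47.5 210 42.5 215 37.4 220 32.3 225 27.1 230 21.9 235 16.6 240 11.2 245 5.8 250 0.3 255 -5.2 260 -10.8 265 -16.5 270 -22.3 275 -28.1 280 -34.0 285 -40.0 290 -46.0 295 -52.1 300 -58.3 305 -64.6 310 -71.0 315 -77.4 320 -83.9 325 -90.5 330 -97.2
```

Emit:
apply_moves:
  commands:
    - [-1,48.6,-20.7,0,0]
    - [-1,48.6,-20.7,0,0]
    - [-1,48.6,-20.7,0,0]
    - [-1,48.6,-20.7,0,0]
    - [-1,0,0,0,-7]
    - [-1,0,0,0,-6.3]
    - [-1,0,0,0,0]

```text
time_s: 16.32
eef_pos: [471.7, 263.0, 142.9]
ee_rot: [-0.001, 0.637, 0.771, -0.001]
force: [0.7, 0.2, -0.0]
grip_width: 0.996
grip_force: 0.0
```

```bash
cat >> h.py <<'E'
def wells(c,a,z,roi):
    """panel pose from its 8 wells: dark blobs on a white blob"""
    g=cv2.cvtColor(a,cv2.COLOR_BGR2GRAY);x0,y0,x1,y1=roi;s=g[y0:y1,x0:x1]
    th=cv2.adaptiveThreshold(cv2.GaussianBlur(s,(3,3),0),255,cv2.ADAPTIVE_THRESH_MEAN_C,cv2.THRESH_BINARY_INV,21,12)
    n,_,st,ce=cv2.connectedComponentsWithStats(th)
    k=[i for i in range(1,n) if 12<st[i,4]<250 and 0.5<st[i,2]/st[i,3]<2 and st[i,4]>0.6*st[i,2]*st[i,3]]
    p=np.array([onplane(c,ce[i]+[x0,y0],z) for i in k]);print(len(k),"wells")
    if len(k)==8:
        (cx,cy),(w,h),an=cv2.minAreaRect(p.astype(np.float32))
        u=np.linalg.svd(p-p.mean(0))[2][0];print("ctr",p.mean(0).round(1),"ang",np.round((np.degrees(np.arctan2(u[1],u[0]))+90)%180-90,1),"well span",round(max(w,h),1),round(min(w,h),1))
        return p.mean(0)
    print((ce[k]+[x0,y0]).round())
E
python3 - <<'E'
from h import *
c,a=shot("wrist","w8.png"); np.savez("pics/w8",**c); s=sense();print(s["eef_pos"],yaw())
panels(c,a,[44],(165,130,340,300))
p=wells(c,a,44,(190,150,315,290))
if p is not None: print(delta([*p,55]))
c=dict(np.load("pics/w4.npz"));a=cv2.imread("pics/w4.png");wells(c,a,20,(205,170,295,220));wells(c,a,44,(205,250,295,305))
E
```

```text
[471.87850502 262.98383264 143.21182393] 100.85683575109267
px [252.  193.5] area 2881.0
  z 44 ctr [471.7 265.3] L 55.5 W 38.6 ang 10.9
8 wells
ctr [472.1 262.8] ang 10.2 well span 38.7 16.7
[-0.17385154  0.34556453 88.21130767]
8 wells
ctr [452.5 322.4] ang 15.4 well span 38.8 16.6
8 wells
ctr [471.9 262.7] ang 10.3 well span 38.9 16.5
```

Emit:
apply_moves:
  commands:
    - [-1,0,0,40,0]
    - [-1,0,0,35,0]
    - [-1,0,0,13,0]
    - [-1,0,0,0,0]
    - [0,0,0,0,0]
    - [0.6,0,0,0,0]
    - [1,0,0,0,0]
    - [1,0,0,0,0]
    - [1,0,0,0,0]
    - [1,0,0,-8,0]
    - [1,0,0,-30,0]
    - [1,0,0,-47,6.6]
    - [1,0,0,0,6.6]
    - [1,-48.2,16.9,0,0]
    - [1,-48.2,16.9,0,0]
    - [1,-48.2,16.9,0,0]
    - [1,-48.2,16.9,0,0]
    - [1,-48.2,16.9,0,0]
    - [1,0,0,0,0]
    - [1,0,0,0,0]

```text
time_s: 18.88
eef_pos: [547.4, 19.4, 141.7]
ee_rot: [0.0, 0.721, 0.693, 0.0]
force: [-0.5, 0.8, 0.3]
grip_width: 0.638
grip_force: 32.0
```

```bash
python3 - <<'E'
from h import *
c,a=shot("wrist","w9.png"); s=sense();print(s["eef_pos"],yaw(),s["grip_width"],s["grip_force"])
wells(c,a,s["eef_pos"][2]-11,(190,200,320,300)); print(delta([547,18.8,36]))
E
```

```text
[547.33381854  19.91744792 141.66727847] 87.83287618621097 0.6356401138972949 32.040082812309265
8 wells
ctr [548.2  21. ] ang -2.3 well span 38.0 16.7
[ -1.14885332  -0.31234792 105.66700733]
```

Emit:
apply_moves:
  commands:
    - [1,-1,0,35,0]
    - [1,0,0,35,0]
    - [1,0,0,20,0]
    - [1,0,0,10,0]
    - [1,0,0,3,0]
    - [1,0,0,2,0]
    - [1,0,0,0,0]

```text
time_s: 19.8
eef_pos: [548.3, 18.4, 37.7]
ee_rot: [0.001, 0.721, 0.693, 0.001]
force: [-0.0, 2.5, 4.7]
grip_width: 0.635
grip_force: 32.5
```

Emit:
apply_moves:
  commands:
    - [-0.5,0,0,0,0]
    - [-0.5,0,0,0,0]
    - [-0.5,0,0,0,0]
    - [-0.5,0,0,-20,0]
    - [-0.5,0,0,-40,0]
    - [-0.5,0,0,-47,0]
    - [-0.5,0,0,0,0]

```text
time_s: 20.68
eef_pos: [549.0, 17.8, 146.6]
ee_rot: [0.003, 0.721, 0.693, 0.002]
force: [0.3, -0.8, 0.1]
grip_width: 0.748
grip_force: 0.0
```

```bash
python3 - <<'E'
from h import *
c,a=shot("wrist","w10.png"); np.savez("pics/w10",**c);s=sense();print(s["eef_pos"],yaw())
wells(c,a,24,(190,155,320,225)); 
g=cv2.cvtColor(a,cv2.COLOR_BGR2GRAY).astype(float)
q=g[120:340,198:212].mean(1).round().astype(int); print([(i+120,v,onplane(c,(205,i+120),16)[1].round(1)) for i,v in enumerate(q) if 1<=i<219 and v<150 and q[i-1]>=v<=q[i+1]])
r=g[120:340,232:270].mean(1).round().astype(int); print(r[40:120].tolist())
E
```

```text
[547.95485315  18.00377046 144.34048173] 87.78740058608224
8 wells
ctr [549.2  18.3] ang -2.3 well span 39.1 16.8
[(157, np.int64(132), np.float64(46.1)), (206, np.int64(107), np.float64(-0.6)), (249, np.int64(96), np.float64(-46.0)), (288, np.int64(93), np.float64(-91.5)), (324, np.int64(90), np.float64(-137.5)), (334, np.int64(37), np.float64(-151.1))]
[181, 182, 181, 181, 176, 154, 125, 125, 156, 185, 197, 199, 197, 192, 179, 163, 152, 144, 141, 141, 145, 153, 167, 183, 194, 197, 197, 197, 197, 196, 196, 192, 182, 165, 150, 142, 138, 138, 142, 151, 165, 181, 192, 194, 190, 168, 142, 147, 169, 177, 178, 178, 177, 176, 176, 176, 176, 176, 175, 175, 175, 175, 175, 175, 175, 175, 175, 175, 175, 175, 175, 175, 175, 175, 175, 175, 175, 175, 175, 175]
```

Emit:
apply_moves:
  commands:
    - [-1,48.3,-17.1,0,0]
    - [-1,48.3,-17.1,0,0]
    - [-1,48.3,-17.1,0,0]
    - [-1,48.3,-17.1,0,0]
    - [-1,48.3,-17.1,0,0]
    - [-1,0,0,0,-7]
    - [-1,0,0,0,-6]
    - [-1,0,0,0,0]

```text
time_s: 21.72
eef_pos: [470.8, 262.6, 142.0]
ee_rot: [-0.001, 0.638, 0.77, -0.001]
force: [-0.5, -0.0, -0.1]
grip_width: 0.995
grip_force: 0.0
```

```bash
python3 - <<'E'
from h import *
c,a=shot("wrist","w11.png"); s=sense();print(s["eef_pos"],yaw())
p=wells(c,a,32,(180,140,325,290))
if p is not None: print(delta([*p,42]))
E
```

```text
[470.99952787 262.51707498 142.22443432] 100.65562029104285
8 wells
ctr [471.2 262.9] ang 12.5 well span 38.7 16.6
[  0.32417677   0.4638104  100.2236559 ]
```

Emit:
apply_moves:
  commands:
    - [-1,0.3,0.4,45,-1.8]
    - [-1,0,0,40,0]
    - [-1,0,0,15,0]
    - [-1,0,0,0,0]
    - [0,0,0,0,0]
    - [0.6,0,0,0,0]
    - [1,0,0,0,0]
    - [1,0,0,0,0]
    - [1,0,0,0,0]
    - [1,0,0,-8,0]
    - [1,0,0,-40,0]
    - [1,0,0,-50,7.4]
    - [1,0,0,0,7.3]
    - [1,-47.9,14.4,0,0]
    - [1,-47.9,14.4,0,0]
    - [1,-47.9,14.4,0,0]
    - [1,-47.9,14.4,0,0]
    - [1,-47.9,14.4,0,0]
    - [1,-47.9,14.4,0,0]
    - [1,0,0,0,0]

```text
time_s: 24.28
eef_pos: [548.1, -30.2, 142.0]
ee_rot: [0.001, 0.721, 0.692, 0.0]
force: [0.2, 0.7, -0.9]
grip_width: 0.641
grip_force: 32.1
```

```bash
python3 - <<'E'
from h import *
c,a=shot("wrist","w12.png"); s=sense();print(s["eef_pos"],yaw(),s["grip_width"],s["grip_force"])
wells(c,a,s["eef_pos"][2]-12.5,(190,200,320,300)); print(delta([546,-28,37]))
E
```

```text
[547.63027042 -28.44392973 141.84459009] 87.75003831429652 0.6418889771899311 32.14728534221649
8 wells
ctr [548.9 -30. ] ang -2.3 well span 38.8 17.0
[  0.37946857  -1.71111412 104.84355497]
```

Emit:
apply_moves:
  commands:
    - [1,0.4,-1.5,35,0]
    - [1,0,0,35,0]
    - [1,0,0,0,0]
    - [1,0,0,0,0]

```text
time_s: 24.82
eef_pos: [546.7, -26.4, 72.9]
ee_rot: [0.001, 0.72, 0.694, 0.001]
force: [0.1, -0.1, -0.1]
grip_width: 0.638
grip_force: 32.2
```

```bash
python3 - <<'E'
from h import *
s=sense();c,a=shot("wrist","w13.png"); print(s["eef_pos"],yaw(),s["grip_width"],s["grip_force"])
wells(c,a,s["eef_pos"][2]-12.5,(190,200,320,300)); print(delta([546,-28,37]))
E
```

```text
[546.68045546 -26.39838061  72.91764884] 87.9253501800737 0.6379119365100868 32.153629660606384
8 wells
ctr [547.5 -26.1] ang -2.1 well span 38.7 16.9
[-1.43789638 -0.83083672 36.05023741]
```

Emit:
apply_moves:
  commands:
    - [1,-1.5,0,20,0]
    - [1,0,0,10,0]
    - [1,0,0,3,0]
    - [1,0,0,2,0]
    - [1,0,0,0,0]
    - [-0.5,0,0,0,0]
    - [-0.5,0,0,0,0]
    - [-0.5,0,0,0,0]
    - [-0.5,0,0,-20,0]
    - [-0.5,0,0,-40,0]
    - [-0.5,0,0,-47,0]
    - [-0.5,0,0,0,0]
    - [-0.5,0,0,0,0]

```text
time_s: 26.5
eef_pos: [545.5, -28.3, 142.6]
ee_rot: [-0.0, 0.72, 0.694, -0.0]
force: [-0.5, 0.2, -0.8]
grip_width: 0.751
grip_force: 0.0
```

```bash
python3 - <<'E'
from h import *
s=sense();c,a=shot("wrist","w14.png"); print(s["eef_pos"],yaw())
wells(c,a,24,(190,155,320,225)); 
g=cv2.cvtColor(a,cv2.COLOR_BGR2GRAY).astype(float)
q=g[120:340,198:212].mean(1).round().astype(int); print([(i+120,int(v),onplane(c,(205,i+120),16)[1].round(1)-1.7) for i,v in enumerate(q) if 1<=i<219 and v<150 and q[i-1]>=v<=q[i+1]])
E
```

```text
[545.53166315 -28.26032067 142.55605463] 87.88749930406802
8 wells
ctr [547.2 -28.4] ang -2.2 well span 39.1 16.7
[(158, 126, np.float64(-1.8)), (207, 102, np.float64(-47.900000000000006)), (251, 92, np.float64(-93.8)), (291, 86, np.float64(-140.0)), (300, 86, np.float64(-151.0)), (302, 87, np.float64(-153.5)), (303, 87, np.float64(-154.7)), (304, 87, np.float64(-156.0)), (305, 87, np.float64(-157.2)), (307, 87, np.float64(-159.7)), (309, 86, np.float64(-162.29999999999998)), (310, 86, np.float64(-163.5)), (312, 85, np.float64(-166.1)), (313, 85, np.float64(-167.39999999999998)), (314, 85, np.float64(-168.6)), (315, 85, np.float64(-169.89999999999998)), (317, 84, np.float64(-172.5)), (319, 85, np.float64(-175.1)), (321, 84, np.float64(-177.7)), (322, 84, np.float64(-179.0)), (323, 84, np.float64(-180.29999999999998)), (324, 84, np.float64(-181.7)), (333, 34, np.float64(-193.7))]
```

Emit:
apply_moves:
  commands:
    - [-1,48,-14.3,0,0]
    - [-1,48,-14.3,0,0]
    - [-1,48,-14.3,0,0]
    - [-1,48,-14.3,0,0]
    - [-1,48,-14.3,0,0]
    - [-1,48,-14.3,0,-7]
    - [-1,0,0,0,-7]
    - [-1,0,0,0,0]
    - [-1,0,0,0,0]

```text
time_s: 27.68
eef_pos: [470.8, 262.1, 142.7]
ee_rot: [-0.0, 0.631, 0.776, -0.001]
force: [0.1, 0.6, 0.1]
grip_width: 1.0
grip_force: 0.0
```

```bash
python3 - <<'E'
from h import *
s=sense();c,a=shot("wrist","w15.png"); print(s["eef_pos"],yaw())
p=wells(c,a,20,(180,140,325,290))
if p is not None: print(delta([*p,30.5]))
E
```

```text
[470.78791184 262.06507819 142.65445852] 101.72203410832127
9 wells
[[228. 182.]
 [242. 182.]
 [257. 182.]
 [271. 183.]
 [190. 188.]
 [228. 200.]
 [242. 200.]
 [257. 200.]
 [271. 200.]]
```

```bash
python3 - <<'E'
from h import *
c=imaging.calibration("wrist");a=cv2.imread("pics/w15.png")
p=wells(c,a,20,(200,160,300,225)); print(delta([*p,30.5]))
E
```

```text
8 wells
ctr [469.9 258.6] ang 10.9 well span 38.8 16.7
[ -3.13918926  -1.59789434 112.37837166]
```

Emit:
apply_moves:
  commands:
    - [-1,-3.1,-1.6,45,0.8]
    - [-1,0,0,45,0]
    - [-1,0,0,22,0]
    - [-1,0,0,0,0]
    - [0,0,0,0,0]
    - [0.6,0,0,0,0]
    - [1,0,0,0,0]
    - [1,0,0,0,0]
    - [1,0,0,0,0]
    - [1,0,0,-8,0]
    - [1,0,0,-45,0]
    - [1,0,0,-55,6.6]
    - [1,0,0,0,6.5]
    - [1,-54.8,14.7,0,0]
    - [1,-54.8,14.7,0,0]
    - [1,-54.8,14.7,0,0]
    - [1,-54.8,14.7,0,0]
    - [1,-54.8,14.7,0,0]
    - [1,-54.8,14.7,0,0]
    - [1,0,0,0,0]

```text
time_s: 30.22
eef_pos: [547.0, -75.8, 140.0]
ee_rot: [0.001, 0.721, 0.693, 0.0]
force: [-0.1, 0.0, -0.7]
grip_width: 0.641
grip_force: 32.2
```

Emit:
apply_moves:
  commands:
    - [1,0,0,35,0]
    - [1,0,0,33,0]
    - [1,0,0,0,0]
    - [1,0,0,0,0]

```text
time_s: 30.72
eef_pos: [547.2, -72.1, 72.9]
ee_rot: [0.001, 0.719, 0.695, 0.001]
force: [0.4, -1.5, -0.1]
grip_width: 0.643
grip_force: 32.2
```

```bash
python3 - <<'E'
from h import *
s=sense();c,a=shot("wrist","w16.png"); print(s["eef_pos"],yaw(),s["grip_width"],s["grip_force"])
wells(c,a,s["eef_pos"][2]-11.5,(205,200,305,300)); print(delta([545,-73.4,37]))
E
```

```text
[547.18371094 -72.13548434  72.94693403] 88.01014457343696 0.6430325001697061 32.18278527259827
8 wells
ctr [548.  -71.7] ang -2.1 well span 38.7 16.9
[-1.13536937 -2.33013582 36.08324987]
```

Emit:
apply_moves:
  commands:
    - [1,-1.5,-1.5,20,0]
    - [1,0,0,10,0]
    - [1,0,0,3,0]
    - [1,0,0,2,0]
    - [1,0,0,0,0]
    - [-0.5,0,0,0,0]
    - [-0.5,0,0,0,0]
    - [-0.5,0,0,0,0]
    - [-0.5,0,0,-20,0]
    - [-0.5,0,0,-50,0]
    - [-0.5,0,0,-60,0]
    - [-0.5,0,0,-40,0]
    - [-0.5,0,0,0,0]
    - [-0.5,0,0,0,0]

```text
time_s: 32.52
eef_pos: [544.5, -73.7, 205.3]
ee_rot: [-0.001, 0.719, 0.695, -0.0]
force: [0.6, -1.0, -0.1]
grip_width: 0.747
grip_force: 0.0
```

```bash
python3 - <<'E'
from h import *
s=sense();c,a=shot("wrist","w17.png"); print(s["eef_pos"],yaw()); np.savez("pics/w17",**c)
cv2.imwrite("pics/w17b.png",cv2.resize(a,(800,600),interpolation=cv2.INTER_CUBIC))
E
```

```text
[544.4939454  -73.74949438 205.26429736] 87.98423250680565
```

View pics/w17b.png

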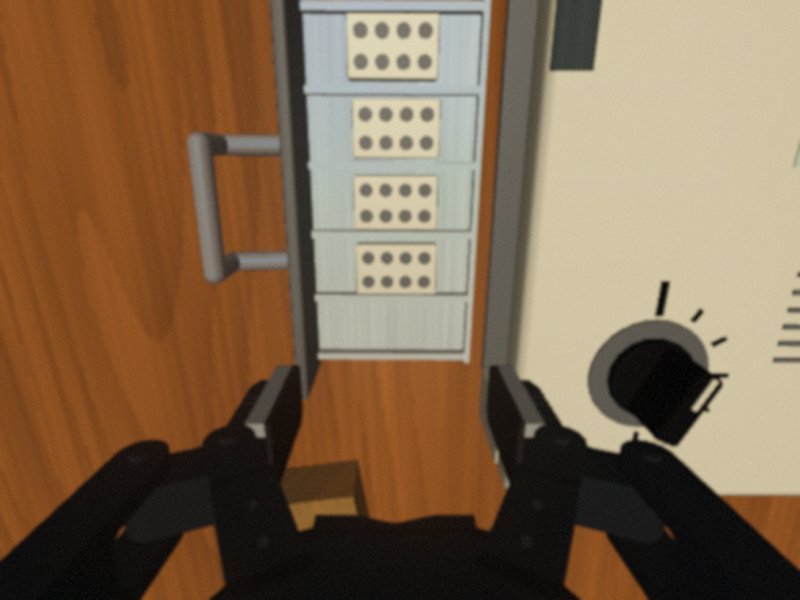

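All four panels lie flat, one each in bays 1–4 at about (392,46), (396,128), (395,202) and (396,268). Bay 5 is empty. Next I'll grip the handle and push the drawer home.

Emit:
apply_moves:
  commands:
    - [0.2,23,-51,0,0.3]
    - [0.2,23,-51,0,0]
    - [0.2,0,0,40,0]
    - [0.2,0,0,45,0]
    - [0.2,0,0,0,0]

```text
time_s: 33.2
eef_pos: [442.8, -23.5, 118.7]
ee_rot: [-0.003, 0.721, 0.693, -0.002]
force: [0.3, 0.4, 1.0]
grip_width: 0.399
grip_force: 0.0
```

```bash
python3 - <<'E'
from h import *
s=sense();print(s["eef_pos"],yaw(),s["grip_width"]); print(delta([444.5,-23.3,88]))
c=dict(np.load("pics/w17.npz"));print(onplane(c,(203/1.5625,208/1.5625),86))
E
```

```text
[442.82434456 -23.46964244 118.70084223] 87.683454367675 0.39947606327850854
[ 0.17282903  1.89297377 30.68819144]
[445.35053311 -20.96256468]
```

Emit:
apply_moves:
  commands:
    - [0.2,0,2,20,0]
    - [0.2,0,0,11,0]
    - [1,0,0,0,0]
    - [1,0,0,0,0]
    - [1,0,0,0,0]
    - [1,0,0,0,0]
    - [1,0,6,0,0]
    - [1,0,12,0,0]
    - [1,0,14,0,0]
    - [1,0,14,0,0]
    - [1,0,14,0,0]
    - [1,0,14,0,0]
    - [1,0,14,0,0]
    - [1,0,14,0,0]
    - [1,0,12,0,0]
    - [1,0,8,0,0]
    - [1,0,5,0,0]
    - [1,0,3,0,0]
    - [1,0,1,0,0]
    - [1,0,0,0,0]
  newtons: 40

```text
time_s: 35.7
eef_pos: [572.2, -29.1, 90.5]
ee_rot: [-0.006, 0.721, 0.693, -0.006]
force: [-39.9, -1.5, 30.2]
grip_width: 0.121
grip_force: 43.2
```

Emit:
apply_moves:
  commands:
    - [1,0,-2,0,0]
    - [1,0,0,0,0]
    - [0.2,0,0,0,0]
    - [0.2,0,0,0,0]
    - [0.2,0,0,-30,0]
    - [0.2,0,0,-50,0]
    - [0.2,0,0,-40,0]
    - [0.2,0,0,0,0]
    - [0.2,0,0,0,0]

```text
time_s: 36.83
eef_pos: [575.6, -29.3, 209.4]
ee_rot: [-0.0, 0.721, 0.693, -0.0]
force: [0.1, 0.9, -0.5]
grip_width: 0.399
grip_force: 0.0
```

```bash
python3 - <<'E'
from h import *
s=sense();c,a=shot("wrist","w18.png"); print(s["eef_pos"],yaw(),s["force"]); np.savez("pics/w18",**c)
print(proj(c,[574.6,-28.5,86]),delta([574.6,-28.5,208.3]))
E
```

```text
[575.60751954 -29.28645437 209.36381379] 87.68803767414822 [ 0.10203655  0.86813077 -0.48780024]
[250.10017131 187.14059707] [ 0.73231731 -0.86274408  0.6875177 ]
```

View pics/w18.png

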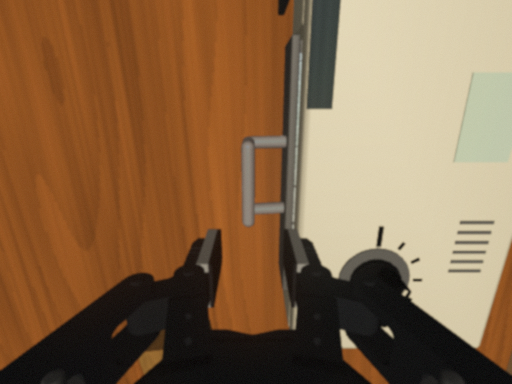

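The handle is at column 248, the same place against the machine as before opening once the 1.6 mm tool offset is allowed for, so the drawer is home. Next is the catch.

Emit:
apply_moves:
  commands:
    - [0,0,0,0,10]
    - [0,0,0,0,10]
    - [0,0,0,0,10]
    - [0,0,0,0,10]
    - [0,0,0,0,10]
    - [0,0,0,0,10]
    - [0,0,0,0,10]
    - [0,0,0,0,10]
    - [0,0,0,0,10]
    - [0,18.7,-52.9,0,0]
    - [0,18.7,-52.9,0,0]
    - [0,18.7,-52.9,0,0]
    - [0,0,0,0,0]
    - [0,0,0,0,0]

```text
time_s: 38.62
eef_pos: [637.8, 126.6, 209.0]
ee_rot: [0.0, 1.0, -0.02, -0.001]
force: [-0.5, -0.3, 0.5]
grip_width: 0.505
grip_force: 0.0
```

```bash
python3 - <<'E'
from h import *
s=sense();c,a=shot("wrist","w19.png"); print(s["eef_pos"],yaw()); np.savez("pics/w19",**c)
hsv=cv2.cvtColor(a,cv2.COLOR_BGR2HSV); m=(hsv[...,2]<30).astype(np.uint8);m[235:]=0
n,_,st,ce=cv2.connectedComponentsWithStats(m)
for i in range(1,n):
    if st[i,4]>100: print(st[i],ce[i],onplane(c,ce[i],125))
print(proj(c,[637,127,133]))
for n in ("w2","w18"):
    cc=dict(np.load(f"pics/{n}.npz"));g=cv2.cvtColor(cv2.imread(f"pics/{n}.png"),cv2.COLOR_BGR2HSV)
    mm=(g[155:205,235:265,1]<90); xs=235+np.nonzero(mm)[1].mean(); print(n,xs,onplane(cc,(xs,180),84))
E
```

```text
[637.79517428 126.5540729  209.0279638 ] -2.368229724650876
[  0 157  35  27 762] [ 15.82152231 169.94356955] [672.33765726 299.47851939]
[251.42350238 209.45949856]
w2 249.66557911908646 [572.98950498 -22.35321175]
w18 247.93864013266997 [572.91654053 -22.33906723]
```

Emit:
apply_moves:
  commands:
    - [0,0,0,40,0]
    - [0,0,0,39,0]
    - [0,0,0,0,0]
    - [1,0,0,0,0]
    - [1,0,0,0,0]
    - [1,0,0,0,0]
    - [1,0,0,0,0]
    - [1,0,12,0,0]
    - [1,0,12,0,0]
    - [1,0,12,0,0]
    - [1,0,8,0,0]
    - [1,0,2,0,0]
    - [1,0,0,0,0]
  newtons: 30

```text
time_s: 40.3
eef_pos: [637.3, 83.9, 133.7]
ee_rot: [-0.003, 1.0, -0.02, 0.003]
force: [2.7, 15.0, 5.9]
grip_width: 0.179
grip_force: 34.0
```

Emit:
apply_moves:
  commands:
    - [1,0,1,0,0]
    - [1,0,-1,0,0]
    - [0,0,0,0,0]
    - [0,0,0,0,0]
    - [0,0,0,-35,0]
    - [0,0,0,-45,0]
    - [0,14.9,50.7,0,0]
    - [0,14.9,50.7,0,0]
    - [0,14.9,50.7,0,0]
    - [0,14.9,50.7,0,0]
    - [0,0,0,0,-10]
    - [0,0,0,0,-10]
    - [0,0,0,0,-10]
    - [0,0,0,0,-10]
    - [0,0,0,0,-10]
    - [0,0,0,0,-10]
    - [0,0,0,0,0]
    - [0,0,0,0,0]

```text
time_s: 42.55
eef_pos: [687.6, -124.3, 211.3]
ee_rot: [0.0, 0.877, 0.481, -0.0]
force: [-0.5, 0.2, 0.1]
grip_width: 0.504
grip_force: 0.0
```

```bash
python3 - <<'E'
from h import *
s=sense();c,a=shot("wrist","w20.png"); print(s["eef_pos"],yaw()); np.savez("pics/w20",**c)
cv2.imwrite("pics/w20b.png",cv2.resize(a,(800,600),interpolation=cv2.INTER_CUBIC))
E
```

```text
[ 687.56178325 -124.27848785  211.34373396] 57.51757918334415
```

View pics/w20b.png

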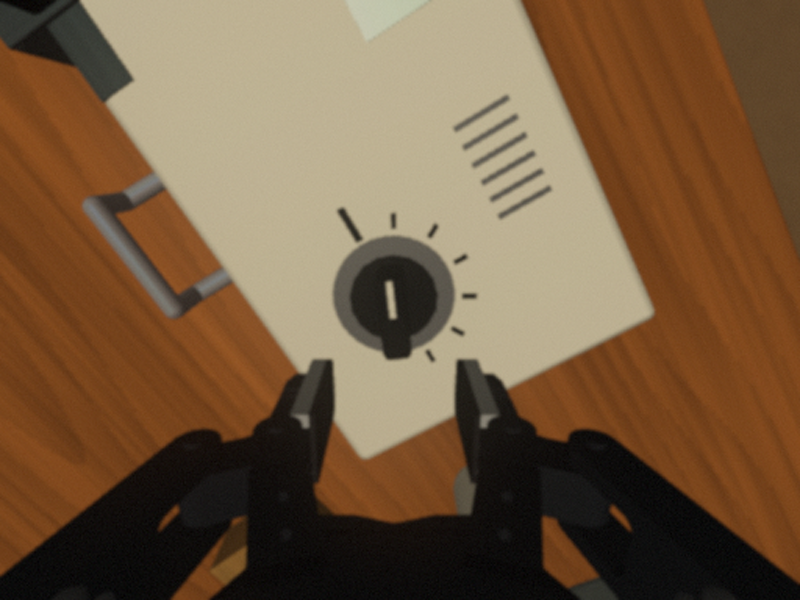

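The pointer at (391,298) points up in the image at the first short tick (393,220), which is click 1. The bar runs straight down between the fingers and the skirt centre is at (394,294).

```bash
python3 - <<'E'
from h import *
c=dict(np.load("pics/w20.npz"));f=1.5625
p=onplane(c,np.array((394,294))/f,102);print(p, onplane(c,np.array((392,300))/f,135),onplane(c,np.array((397,352))/f,120),delta([*p,128]))
t0=onplane(c,np.array((350,224))/f,95);t6=onplane(c,np.array((431,356))/f,95);print(t0,t6,(t0+t6)/2)
E
```

```text
[ 690.80658442 -120.74028926] [ 694.03448853 -113.91166069] [ 678.12112457 -143.44857273] [ 4.69807719  0.86979325 83.31612944]
[690.93974034 -77.13981273] [ 687.36893648 -166.20288298] [ 689.15433841 -121.67134786]
```

Emit:
apply_moves:
  commands:
    - [0,4.4,0.7,40,0]
    - [0,0,0,30,0]
    - [0,0,0,11,0]
    - [0,0,0,0,0]
    - [1,0,0,0,0]
    - [1,0,0,0,0]
    - [1,0,0,0,0]
    - [1,0,0,0,0]
    - [1,0,0,0,10]
    - [1,0,0,0,10]
    - [1,0,0,0,10]
    - [1,0,0,0,10]
    - [1,0,0,0,10]
    - [1,0,0,0,10]
    - [1,0,0,0,10]
    - [1,0,0,0,10]
    - [1,0,0,0,10]
    - [1,0,0,0,0]
  newtons: 40

```text
time_s: 44.85
eef_pos: [691.1, -124.3, 132.0]
ee_rot: [0.003, 0.96, -0.28, 0.002]
force: [0.4, -14.3, 0.6]
grip_width: 0.154
grip_force: 39.7
```

```bash
python3 - <<'E'
from h import *
s=sense();print(s["eef_pos"],yaw(),s["grip_width"],s["force"],s["wrist_torque"])
E
```

```text
[ 691.08701748 -124.32642999  132.04692647] -32.52525207148712 0.15436641235258966 [  0.41279972 -14.30872254   0.57134512] [-2.12227804  0.01445397  0.12185064]
```

Emit:
apply_moves:
  commands:
    - [0,0,0,0,0]
    - [0,0,0,0,0]
    - [0,0,0,-40,0]
    - [0,0,0,-50,0]
    - [-1,0,0,-40,-10]
    - [-1,0,0,-40,-10]
    - [-1,0,0,0,-10]
    - [-1,-36,-40,0,0]
    - [-1,-36,-40,0,0]
    - [-1,-36,-40,0,0]
    - [-1,0,0,0,0]
    - [-1,0,0,0,0]

```text
time_s: 46.35
eef_pos: [587.8, 3.5, 300.8]
ee_rot: [0.0, 1.0, -0.02, 0.0]
force: [-0.2, -0.1, 0.0]
grip_width: 1.005
grip_force: 0.0
```

```bash
python3 - <<'E'
from h import *
s=sense();c,a=shot("wrist","w21.png"); print(s["eef_pos"],yaw()); np.savez("pics/w21",**c)
cv2.imwrite("pics/w21b.png",cv2.resize(a,(800,600),interpolation=cv2.INTER_CUBIC))
def grip(n):
    cc=dict(np.load(f"pics/{n}.npz"));b=cv2.imread(f"pics/{n}.png");u=proj(cc,[636,82,125]);x,y=u.astype(int)
    h=cv2.cvtColor(b,cv2.COLOR_BGR2HSV)[max(0,y-40):y+40,max(0,x-60):x+60,2];m=(h<35).astype(np.uint8)
    k,_,st,ce=cv2.connectedComponentsWithStats(m)
    for i in range(1,k):
        if st[i,4]>60: print(n,st[i],onplane(cc,ce[i]+[max(0,x-60),max(0,y-40)],125))
grip("w1");grip("w21")
E
```

```text
[587.81479318   3.46519718 300.7606143 ] -2.33611675962406
```

View pics/w21b.png

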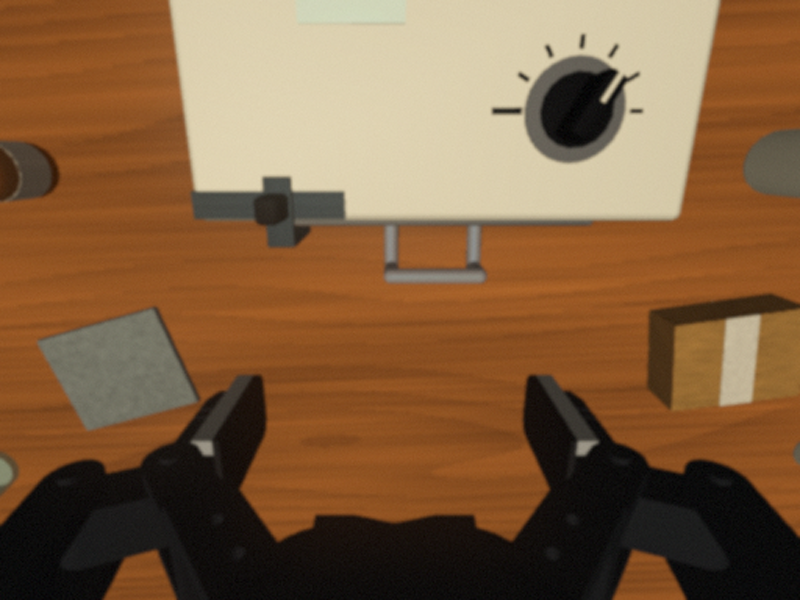

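The stand is empty, the drawer is home and the catch is at (271,208), close to its first place. The pointer at (613,90) aims to the upper right, so I'll work out its angle and the catch position as numbers.

```bash
python3 - <<'E'
from h import *
f=1.5625
for n,roi in(("w1",(355,50,385,75)),("w21",(380,45,405,70))):
    c=dict(np.load(f"pics/{n}.npz"));a=cv2.imread(f"pics/{n}.png");x0,y0,x1,y1=roi
    g=cv2.cvtColor(a,cv2.COLOR_BGR2GRAY)[y0:y1,x0:x1];th=(g>120).astype(np.uint8)
    k,l,st,ce=cv2.connectedComponentsWithStats(th)
    for i in range(1,k):
        if 8<st[i,4]<120:
            ys,xs=np.nonzero(l==i);p=np.array([onplane(c,(x+x0,y+y0),135) for x,y in zip(xs,ys)]);u=np.linalg.svd(p-p.mean(0))[2][0]
            an=np.degrees(np.arctan2(u[1],u[0]));print(n,st[i],p.mean(0).round(1),"clicks",round(((87.7-an)%180)/30,2))
            v=p.mean(0)-[690.3,-121];print("  from axis",v.round(1),((87.7-np.degrees(np.arctan2(v[1],v[0])))%360/30).round(2))
    g=cv2.cvtColor(a,cv2.COLOR_BGR2GRAY).astype(float)
    # catch plate edges below front edge, machine left corner
    r=int(240/f); row=g[r-2:r+3,140:220].mean(0); d=np.diff(row); L,Rr=140+d.argmin()+.5,140+d.argmax()+.5; print(n,"tongue cols",L,Rr,onplane(c,(L,r),95),onplane(c,(Rr,r),95))
    r=int(180/f); row=g[r-2:r+3,90:150].mean(0); d=np.diff(row);L=90+d.argmax()+.5;print(" machine left",L,onplane(c,(L,r),95))
E
```

```text
w1 [ 7  7 18 12 79] [ 693.7 -113.4] clicks 0.82
  from axis [3.4 7.6] 0.73
w1 tongue cols 183.5 190.5 [610.2265107   76.70746241] [609.90744093  68.69647535]
 machine left 117.5 [655.18452851 144.55127628]
w21 [  5   0  20  21 118] [ 700.  -131.3] clicks 4.3
  from axis [  9.7 -10.3] 4.48
w21 [19  6  6 19 99] [ 693.4 -139.3] clicks 2.7
  from axis [  3.1 -18.3] 5.6
w21 tongue cols 187.5 192.5 [608.67089854  77.27395008] [608.43184866  71.50081908]
 machine left 123.5 [654.0527305 143.6529139]
```

Emit:
apply_moves:
  commands:
    - [0,37,40,0,0]
    - [0,36,40,0,0]
    - [0,35,40,40,0]
    - [0,0,0,45,10]
    - [0,0,0,0,10]
    - [0,0,0,0,10]
    - [0,0,0,0,0]
    - [0,0,0,0,0]

```text
time_s: 47.4
eef_pos: [688.7, -118.8, 217.4]
ee_rot: [0.0, 0.961, -0.277, -0.0]
force: [0.6, -0.1, 0.3]
grip_width: 0.502
grip_force: 0.0
```

```bash
python3 - <<'E'
from h import *
s=sense();c,a=shot("wrist","w22.png"); print(s["eef_pos"],yaw()); np.savez("pics/w22",**c)
print(proj(c,[690.3,-121,135]))
p=cv2.resize(a[130:250,170:330],(800,600),interpolation=cv2.INTER_CUBIC);cv2.imwrite("pics/w22b.png",p)
E
```

```text
[ 688.68671393 -118.7760709   217.38978591] -32.18318932678799
[254.04030139 202.31889516]
```

View pics/w22b.png

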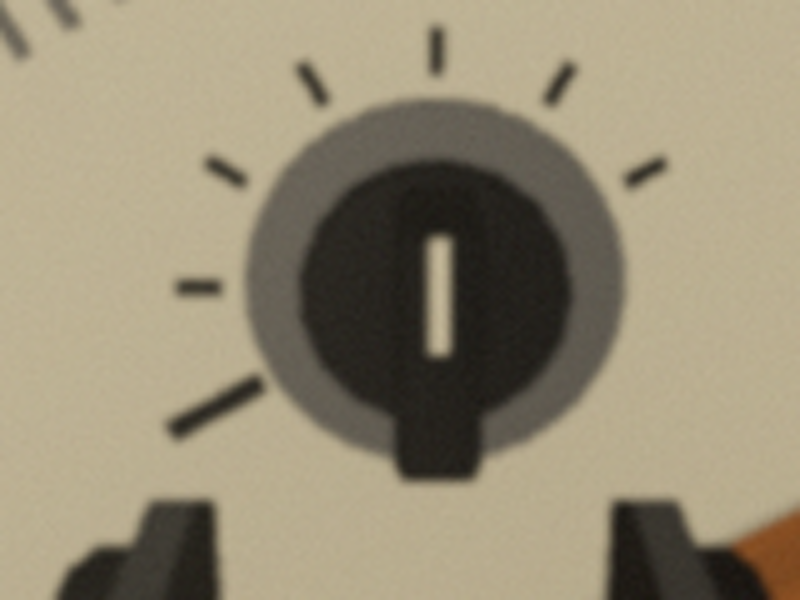

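The pointer lines up exactly with the fourth short tick past the long off tick: off at (215,405), then ticks at (200,287), (225,170), (312,82) and (435,50). The catch had been pushed against its end stop with about 15 N. I'm handing in.

```bash
python3 -c "
from rig import ctrl
print(ctrl.finish_job())"
```

```text
the job is handed in; nothing more can be done
None
```

The job is handed in: all four panels lie flat, wells up, in bays 1–4, the drawer is home with the catch slid back to its stop, and the selector is on click 4 (no verdict was returned).

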